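# Set a glass plate to the scribed line of a scoring board

## Robot

A 7-joint arm with a two-finger parallel gripper is mounted at the origin on the work surface. World frame = base frame: x ahead of the robot, y to its left, z up, the work surface at z = 0. Lengths are in m, angles in rad, forces in N, time in s.
With the tool pointing down it reaches from about 0.4 to 0.85 m from the base axis. Payload 10.4 kg.
Tool frame: the origin (TCP) lies on the centre line of the jaws, within the pads' length; the fingertips stand 17 mm ahead of it and the grasp point (between the pads) lies 2 mm behind it; z points along the fingers, y is the direction in which the jaws open and shut (so a half turn about z gives the same grasp; the last joint's range is limited). The gripper opens to 87 mm and grips with 3 to 60 N. Pads are 19 mm wide; open, the fingers measure 117 mm over their backs; the gripper's body (75 mm by 190 mm) begins 51 mm behind the grasp point.
Start: joints at [1.159, 0.332, -0.065, 1.46, 0.022, 1.35, -0.088], TCP at [0.237, -0.578, 0.24] pointing down, gripper open.
Joint ranges: [-2.6, 2.6], [-0.5, 2.12], [-1.47, 1.34], [0.16, 2.42], [-1.27, 4.41], [0.06, 2.06], [-2.6, 2.6]. Speed limits (rad/s): [2.22, 2.22, 2.79, 2.79, 3.14, 3.14, 3.14].

## Interface

Orientations are given as a unit quaternion [x, y, z, w].
In Python, from bench import r gives the robot as it stands.
- The arm moves only by the tool apply_moves, never from a script. Its argument "commands" is a list of rows, each an object with "rot": the turn, a rotation vector about the world's x, y, z in units of 180 degrees (1.0 is 180 degrees), a list of three; "linear": the shift along the world's x, y, z in units of 0.3 m (1.0 is 0.3 m), a list of three; "grip": the closure, from -1 (fully open) to 1 (shut). A call has 1 to 20 rows; each row is the pose to reach, as a shift and turn from the pose commanded when the call began, turning the shorter way round; what a row does not reach only later rows make up. A row lasts 1/10 s, in which the tool goes at most 50 mm and 8.59 degrees, less where a joint would pass 70% of its speed; a pose out of reach is approached as far as the arm can. A call with a number of a shift or a turn outside -1 to 1 is refused whole. A call with a gripper value outside its range is refused whole. The fingers move at their own pace and stop on an object; "newtons" is the grip in N (left out, the last holds). Time passes only in rows, so rows that repeat a pose let the fingers close. It gives the time, the measured TCP pose, the force and the opening at its end, in the units of the state.
- r.read_state(): the state, without advancing time (a new reading comes with each control period).
- r.camera(name): name is "side" or "top"; returns a dict with "frame" (400x640x3 uint8, red, green, blue), "mtx" (3x3 intrinsics, pixels), "D" ([k1, k2, p1, p2, k3] as OpenCV has them; the pictures are not rectified), "extrinsics" (4x4, takes a point from world to camera coordinates). Camera axes: x right, y down, z forward; pixel columns grow to the right and rows downward; lengths in m; the calibration is good to about 2 mm. A picture is of the moment at which its call begins. There is no depth.
- r.close_job(): hands the job in, once; it reports no verdict.
Trained networks look in a picture, given as the dict that the camera call returned (one of the last four; its "shot" number tells which), for a name from the list of things; names that differ only in an ending like _2 or _b are one class to them, and where a whole thing is asked for, a point or a joint stands for the part that bears it (a point fixed in the world has none). Each returns a list of dicts, best first, with "p" (0 to 1); they miss things now and then, are a little off and sometimes report something else, mostly with a low value. They report only what shows in the picture. A call takes as long as a camera call.
- r.search_frame(thing, picture): "bbox" ([left, top, width, height] in pixels, round what is visible of it).
- r.spot_point(thing, picture): "location" ([column, row] in pixels: a listed point, or the origin of a listed thing).
The state is a dict: "time": time; "joint_positions": joint angles; "joint_vel": joint speeds; "joint_torque": joint torques, N m; "ee_pos": TCP position; "eef_rot": TCP orientation; "ft_force": force on the tool from outside, world axes, zero at the start; "torque": the same for the moment, N m; "width": finger opening in m.
Only numpy, scipy, OpenCV 4.12 (cv2) and the standard library are available. Lean on these libraries where they do the work, as an engineer would, in place of code of your own. Each camera call takes 0.05 s, during which the arm holds its last target. There are 200 camera calls.

## Task

Set the white glass plate on the scoring board ready for cutting: press it square against the aluminium fence with about 5 N, then, keeping it lightly pressed to the fence and flat on the board, slide it in under the sprung hold-down of the cutter bridge until its leading edge lies exactly on the black scribed line. Nothing stops it there, so stop it yourself without running past the line; it is glass, so stay well under 10 N against the fence and 15 N on its edges, leave the things lying around alone, and let go at the end.

Things in the scene. Friction and masses are not known exactly. Their poses are not given: they have to be found in the camera images.
- board: fixed plywood scoring board, 260 x 460 x 18 mm, origin at the centre of its underside, z up. Its top is 18 mm above the bench. The fence stands along its +x side, and the plate travels along its -y direction. A black line 1.6 mm wide is scribed across it (along its x) 100 mm to the -y side of its origin
- line (a point): a point on the scribed line, on the board's top face; the line runs along the board's x through this point, whose axes are the board's
- fence: aluminium fence bar fixed on the board, 16 mm high and 22 mm wide, 460 mm long along the board's y. Its origin is the middle of the lower edge of the face that the plate goes against, 60 mm to the +x side of the board's origin; axes as the board's, so that face looks to -x. Graduations 20 mm apart on its top
- bridge: fixed cutter bridge, given by the board's origin and axes: aluminium rail 24 mm wide along x, its centre 35 mm to the +y side of the line, underside 30 mm and top 48 mm above the board's top (the plate passes under it); steel feet at both ends, the near one 101 to 121 mm to the -x side of the origin; cutter carriage parked behind the fence, up to 102 mm above the board's top
- plate: loose plate of white opal glass, 100 mm (its x) by 150 mm (its y) by 12 mm thick, about 0.44 kg, origin at the centre of its underside. It lies on the board, up to 40 mm off the fence and askew, +x side to the fence, -y end leading, at least 55 mm short of the line. It slides with 1.5 to 3.5 N, up to 6 N if also pushed down; touching the fence with one corner, it may bind: press then near the other corner
- lead_edge (a point): middle of the plate's leading end face (its -y end), at half thickness
- corner_lead (a point): leading corner of the plate on the fence side, at half thickness
- corner_tail (a point): trailing corner of the plate on the fence side, at half thickness
- oil_jar: bystander: jar of cutting oil with a white lid, 54 mm across, 75 mm high, origin under its centre
- paddle: bystander: dark graphite paddle, plate 75 x 100 x 12 mm with a wooden handle 120 mm long towards its +y, origin under the plate's centre
- pliers: bystander: breaking pliers lying flat, 140 mm long, 14 mm thick, black grips to -x, origin at the pivot, underside
- shoe_foot (a point): lowest point of the bridge's sprung hold-down: a white nylon ski under the rail, 36 mm along the board's x, with 15 degree ramps at both ends, its middle 50 mm from the fence and 35 mm short of the line. Free, it hangs 10.5 mm above the board; the plate lifts it 1.5 mm against a spring of about 2 N: as the edge goes in (45 mm short of the line) pushing takes 2 to 4 N more

How it is judged:
On the way, in this order (a step that is already met when the one before it is completed fails the run):
1. the plate is pressed square against the fence (at least 1.5 N, both corners within 2 mm), its leading edge still at least 45 mm short of the line (contact force between plate and fence above 1.5 N and x of each of corner_lead, corner_tail in the frame of fence above -0.002 m and y of lead_edge in the frame of line above 0.045 m), for 0.3 s.
2. on the last 30 mm before the line the plate is kept pressed to the fence (at least 1 N) (contact force between plate and fence above 1 N and y of lead_edge in the frame of line between 0.002 and 0.03 m), for 0.5 s.
At the end, for the whole second after the job is handed in: the plate lies at rest flat on the board, its leading edge within 2 mm of the scribed line, both its fence-side corners within 2 mm of the fence (y of lead_edge in the frame of line between -0.002 and 0.002 m and x of each of corner_lead, corner_tail in the frame of fence above -0.002 m and angle between plate's own z axis and vertical below 0.03 rad and z of plate in the frame of board below 0.02 m and linear speed of plate below 0.005 m/s); the robot touches nothing.
It fails at once if the glass was pressed too hard: over 10 N against the fence or over 15 N by the fingers (contact force between plate and fence above 10 N or contact force between any of the fingers, the arm and plate above 15 N).
It fails at once if the leading edge ran more than 4 mm past the line (y of lead_edge in the frame of line below -0.004 m).
It fails at once if the plate came within 30 mm of the line off the fence (a corner more than 4 mm away) (y of lead_edge in the frame of line below 0.03 m and x of any of corner_lead, corner_tail in the frame of fence below -0.004 m).
It fails at once if the plate was lifted or tipped off the board (z of plate in the frame of board above 0.024 m or angle between plate's own z axis and vertical above 0.1 rad).
It fails at once if a bystander was moved by more than 10 mm (distance of any of oil_jar, paddle, pliers from where it was at the start of the episode above 0.01 m).
It also fails if it takes over 72 s, if anything falls off the work surface, if the arm or the gripper's body presses on something with over 40 N, if the wrist force passes 120 N, or if a joint passes its speed limit or range.

## Working session

There is one attempt and no reset: what is moved stays moved. The work goes in short steps, Python scripts to look and compute and a tool call to move; the robot and the scene stay as the last step left them, time stands still between calls to the robot, and variables do not carry over. Pictures are saved under pics/ and viewed, about 8 in all and at most 12, crops included, and the job is handed in when it is done.

Besides the shell and the picture viewer there is one more tool, called after "Call:" as name(argument=value, ...) on one line, values as JSON. apply_moves: Moves the arm, as the interface text tells. Its arguments: {"type":"object","properties":{"commands":{"type":"array","items":{"type":"object","properties":{"rot":{"type":"array","items":{"type":"number"}},"linear":{"type":"array","items":{"type":"number"}},"grip":{"type":"number"}}}},"newtons":{"type":"number"}},"required":["commands"]}

```bash
mkdir -p pics; cat > h.py <<'E'
import numpy as np, cv2
from bench import r
def px2w(c,uv,z):
    n=cv2.undistortPoints(np.array([[uv]],float),np.array(c["mtx"]),np.array(c["D"],float))[0,0]
    T=np.array(c["extrinsics"]);R=T[:3,:3];t=T[:3,3]
    d=R.T@np.array([n[0],n[1],1]);o=-R.T@t
    return o+d*(z-o[2])/d[2]
def w2px(c,P):
    T=np.array(c["extrinsics"])
    return cv2.projectPoints(np.array(P,float).reshape(-1,1,3),cv2.Rodrigues(T[:3,:3])[0],T[:3,3],np.array(c["mtx"]),np.array(c["D"],float))[0][:,0]
def save(c,n): cv2.imwrite("pics/"+n,c["frame"][:,:,::-1])
E
python3 - <<'E'
from h import *
s=r.read_state();print(s["ee_pos"],s["eef_rot"],s["ft_force"],s["width"],s["time"])
H=dict(board=0,line=.018,fence=.018,plate=.018,lead_edge=.024,corner_lead=.024,corner_tail=.024,oil_jar=0,paddle=0,pliers=0,shoe_foot=.0285)
for n in("top","side"):
    c=r.camera(n);save(c,n+"0.png")
    T=np.array(c["extrinsics"]);print(n,"cam at",(-T[:3,:3].T@T[:3,3]).round(3),c["mtx"][0][0])
    for k,z in H.items():
        for q in r.spot_point(k,c)[:2]:
            print(k,round(q["p"],2),np.round(q["location"],1),px2w(c,q["location"],z).round(4))
E
```

```text
[ 0.23677012 -0.57801347  0.23874848] [ 9.81161708e-01  1.93186898e-01 -1.82373202e-04 -7.00713548e-04] [ 0.48807906  0.84383299 -0.20336438] 0.08667688680802832 0.0
top cam at [ 0.378 -0.024  1.081] 363.4710882770161
board 0.68 [304.8 194.8] [ 0.6079 -0.002   0.    ]
board 0.47 [261.8 175.3] [0.6698 0.1302 0.    ]
line 0.65 [341.1 189.2] [ 0.6208 -0.1112  0.018 ]
fence 0.63 [304.6 172.2] [ 0.674  -0.0018  0.018 ]
plate 0.93 [281.8 193.1] [0.6096 0.0665 0.018 ]
lead_edge 0.69 [309.4 194.7] [ 0.6031 -0.0162  0.024 ]
corner_lead 0.84 [311.1 178. ] [ 0.6542 -0.0214  0.024 ]
corner_tail 0.65 [259.3 177.9] [0.6553 0.1341 0.024 ]
oil_jar 0.72 [427.2 219. ] [ 0.5322 -0.3693  0.    ]
paddle 0.86 [172.6 202.8] [0.5849 0.4007 0.    ]
pliers 0.79 [434.9 187.3] [ 0.6297 -0.3989  0.    ]
shoe_foot 0.51 [327.3 189.1] [ 0.6189 -0.0694  0.0285]
side cam at [-0.014  0.844  0.658] 505.2026321469531
line 0.71 [326.2 192.1] [ 0.6325 -0.1031  0.018 ]
fence 0.56 [290.2 198.9] [ 0.6872 -0.0213  0.018 ]
plate 0.79 [296.  219.8] [0.6148 0.049  0.018 ]
corner_lead 0.94 [302.  200.1] [ 0.6527 -0.0254  0.024 ]
corner_lead 0.39 [309.9 216.9] [0.5897 0.0273 0.024 ]
corner_tail 0.68 [256.1 228.8] [0.66   0.1394 0.024 ]
oil_jar 0.85 [407.8 172.2] [ 0.5253 -0.3614  0.    ]
paddle 0.97 [192.8 315. ] [0.5877 0.4024 0.    ]
pliers 0.79 [386.9 156.3] [ 0.6261 -0.4215  0.    ]
shoe_foot 0.68 [321.2 192.9] [ 0.6299 -0.0767  0.0285]
```

```bash
python3 - <<'E'
import cv2
a=cv2.imread("pics/top0.png")[110:290,180:420];b=cv2.imread("pics/side0.png")[120:300,180:420]
cv2.imwrite("pics/v1.png",cv2.resize(a,None,fx=3.33,fy=3.33,interpolation=cv2.INTER_CUBIC)[:600,:800])
cv2.imwrite("pics/v2.png",cv2.resize(b,None,fx=3.33,fy=3.33,interpolation=cv2.INTER_CUBIC)[:600,:800])
E
```

```text
(no output)
```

View pics/v1.png

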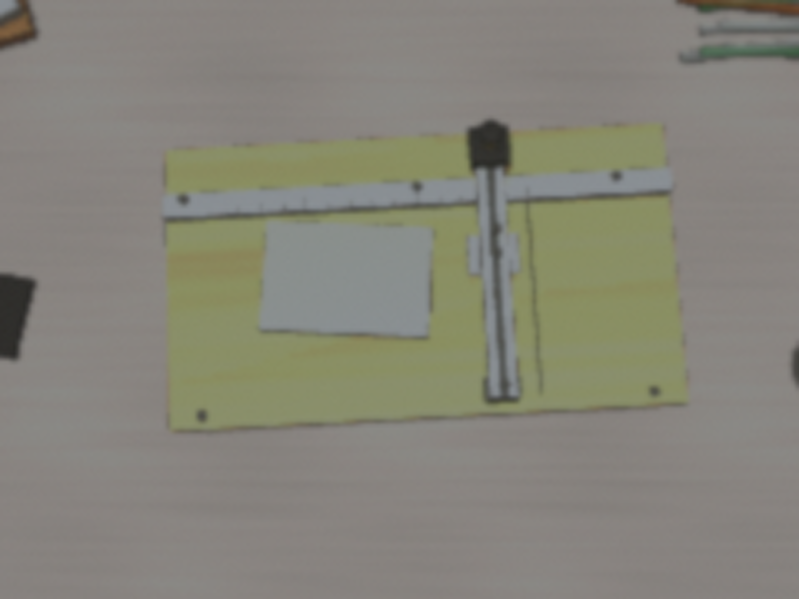

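View pics/v2.png

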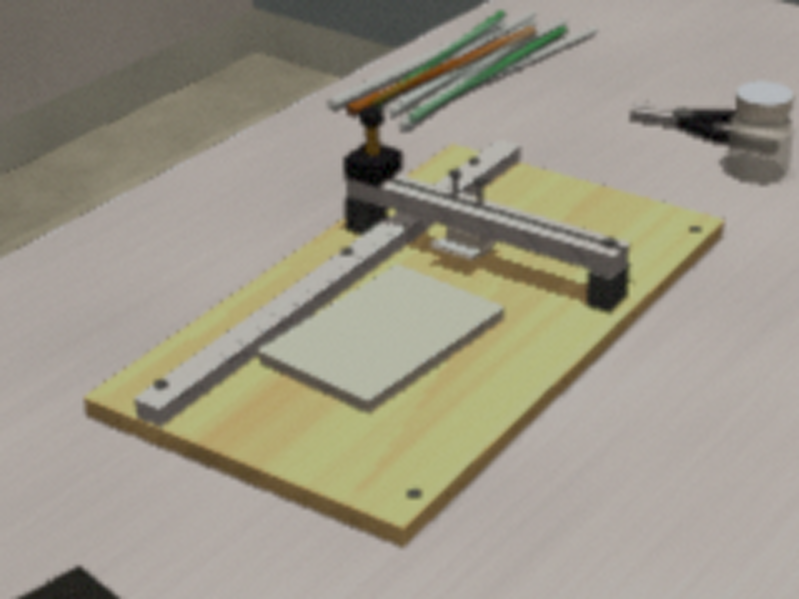

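Top view: the plate is at crop (260–433, 222–338), with the lead end further from the fence than the tail. The fence face runs from about (165,217) to (670,190), the line is at about (535,300), and the shoe is at (493,253). The side view agrees. Next I'll fit the board and plate poses from their corners.

```bash
cat > fit.py <<'E'
from h import *
from scipy.optimize import least_squares
def refine(c,pts,w=3):
    g=cv2.cvtColor(np.ascontiguousarray(c["frame"]),cv2.COLOR_RGB2GRAY)
    p=np.array(pts,np.float32).reshape(-1,1,2)
    q=cv2.cornerSubPix(g,p.copy(),(w,w),(-1,-1),(3,50,.01))
    return q[:,0]
def xf(p,L):
    c,s=np.cos(p[2]),np.sin(p[2]);L=np.array(L,float)
    return np.c_[p[0]+c*L[:,0]-s*L[:,1],p[1]+s*L[:,0]+c*L[:,1],L[:,2]]
def fit(obs,p0):  # obs: list (c, local pts, px)
    f=lambda p:np.concatenate([(w2px(c,xf(p,L))-q).ravel() for c,L,q in obs])
    s=least_squares(f,p0,loss="soft_l1",x_scale=[.01,.01,.01]);return s.x,f(s.x).reshape(-1,2)
E
python3 - <<'E'
from fit import *
t=r.camera("top");s=r.camera("side")
cv=lambda P,o:np.array(P,float)/3.333+np.array(o)
B=.018;P=.03
bt=refine(t,cv([(165,150),(665,125),(687,404),(171,431)],(180,110)))
LB=[(.13,.23,B),(.13,-.23,B),(-.13,-.23,B),(-.13,.23,B)]
bs=refine(s,cv([(85,402),(402,532),(722,222)],(180,120)))
LS=[(.13,.23,B),(-.13,.23,B),(-.13,-.23,B)]
pt=refine(t,cv([(267,222),(433,228),(428,338),(259,330)],(180,110)))
ps=refine(s,cv([(260,352),(370,402),(503,312),(395,265)],(180,120)))
LP=[(.05,.075,P),(.05,-.075,P),(-.05,-.075,P),(-.05,.075,P)]
LPs=[(.05,.075,P),(-.05,.075,P),(-.05,-.075,P),(.05,-.075,P)]
for nm,o,p0 in(("board",[(t,LB,bt),(s,LS,bs)],[.61,0,.05]),("plate",[(t,LP,pt),(s,LPs,ps)],[.61,.06,-.02])):
    for k,oo in(("both",o),("top",o[:1]),("side",o[1:])):
        x,e=fit(oo,p0);print(nm,k,x.round(4),np.degrees(x[2]).round(2),"rms",np.sqrt((e**2).mean()).round(2))
        if k=="both":
            print(e.round(1).tolist())
            if nm=="board":b=x
            else:
                w=xf(x,[(.05,.075,0),(.05,-.075,0),(-.05,.075,0),(-.05,-.075,0),(0,-.075,0)])[:,:2]
                R=np.array([[np.cos(b[2]),-np.sin(b[2])],[np.sin(b[2]),np.cos(b[2])]])
                print("in board: tailF leadF tailN leadN lead",((w-b[:2])@R).round(4).tolist());print(w.round(4).tolist())
E
```

```text
board both [ 0.6133 -0.005   0.0492] 2.82 rms 0.8
[[-0.9, -1.5], [0.2, -1.0], [-0.1, 0.2], [-1.0, 0.5], [-0.3, -0.1], [0.6, -0.7], [1.5, -0.5]]
board top [ 0.6122 -0.0063  0.051 ] 2.92 rms 0.71
board side [ 0.6141 -0.0033  0.0527] 3.02 rms 0.59
plate both [ 0.6074  0.0606 -0.0456] -2.61 rms 1.21
[[-1.6, 1.8], [0.2, -2.7], [-0.6, 0.1], [-0.0, 0.1], [-0.6, -0.3], [-0.2, -2.8], [0.6, -0.1], [0.9, -0.2]]
in board: tailF leadF tailN leadN lead [[0.0542, 0.1358], [0.04, -0.0135], [-0.0454, 0.1452], [-0.0596, -0.0041], [-0.0098, -0.0088]]
[[0.6607, 0.1333], [0.6539, -0.0166], [0.5608, 0.1378], [0.554, -0.012], [0.6039, -0.0143]]
plate top [ 0.6072  0.0589 -0.0754] -4.32 rms 1.01
plate side [ 0.6063  0.0629 -0.0302] -1.73 rms 0.85
```

Call:
apply_moves(commands=[{"linear": [0.5,1.0,0],"rot": [0,0,0.446],"grip": -1},{"linear": [0.5,1.0,0],"rot": [0,0,0.446],"grip": -1},{"linear": [0.5,1.0,0],"rot": [0,0,0.446],"grip": -1},{"linear": [0.5,1.0,0],"rot": [0,0,0.446],"grip": -1},{"linear": [0.5,1.0,0],"rot": [0,0,0.446],"grip": -1},{"linear": [0.5,1.0,0],"rot": [0,0,0.446],"grip": -1},{"linear": [0.5,1.0,0],"rot": [0,0,0.446],"grip": -1},{"linear": [0.5,1.0,0],"rot": [0,0,0.446],"grip": -1},{"linear": [0.5,1.0,0],"rot": [0,0,0.446],"grip": -1},{"linear": [0.5,1.0,0],"rot": [0,0,0.446],"grip": -1},{"linear": [0.5,1.0,0],"rot": [0,0,0.446],"grip": -1}])

```text
time: 2.4
ee_pos: [0.387, -0.2783, 0.2397]
eef_rot: [0.625, 0.78, -0.0, 0.0]
ft_force: [0.4, -0.3, 0.1]
width: 0.0866
```

Call:
apply_moves(commands=[{"linear": [0.4,1.0,-0.3],"rot": [0,0,0.446],"grip": -1},{"linear": [0.4,1.0,-0.3],"rot": [0,0,0.446],"grip": -1},{"linear": [0.4,1.0,-0.3],"rot": [0,0,0.446],"grip": -1},{"linear": [0.4,1.0,-0.3],"rot": [0,0,0.446],"grip": -1},{"linear": [0.4,1.0,-0.3],"rot": [0,0,0.446],"grip": -1},{"linear": [0.4,1.0,-0.3],"rot": [0,0,0.446],"grip": -1},{"linear": [0.4,1.0,-0.3],"rot": [0,0,0.446],"grip": -1},{"linear": [0.4,1.0,-0.3],"rot": [0,0,0.446],"grip": -1},{"linear": [0.4,1.0,-0.3],"rot": [0,0,0.446],"grip": -1},{"linear": [0.4,1.0,-0.3],"rot": [0,0,0.446],"grip": -1},{"linear": [0.4,1.0,-0.3],"rot": [0,0,0.446],"grip": -1}])

```text
time: 3.5
ee_pos: [0.507, 0.0216, 0.1495]
eef_rot: [-0.024, 1.0, 0.0, -0.0]
ft_force: [-0.2, 0.2, 0.4]
width: 0.0867
```

Call:
apply_moves(commands=[{"linear": [0.02,0.13,-0.15],"rot": [0,0,0],"grip": -1},{"linear": [0.02,0.13,-0.25],"rot": [0,0,0],"grip": -1},{"linear": [0.02,0.13,-0.33],"rot": [0,0,0],"grip": -1},{"linear": [0.02,0.13,-0.368],"rot": [0,0,0],"grip": -1},{"linear": [0.02,0.13,-0.368],"rot": [0,0,0],"grip": -1},{"linear": [0.02,0.13,-0.368],"rot": [0,0,0],"grip": -1}])

```text
time: 4.1
ee_pos: [0.5137, 0.0605, 0.0402]
eef_rot: [-0.024, 1.0, 0.0, 0.001]
ft_force: [-0.1, -0.6, 0.4]
width: 0.0867
```

```bash
python3 - <<'E'
from h import *
c=r.camera("side");f=c["frame"][120:300,160:400,::-1]
cv2.imwrite("pics/v3.png",cv2.resize(f,None,fx=3.33,fy=3.33,interpolation=cv2.INTER_CUBIC)[:600,:800])
s=r.read_state();print(s["ee_pos"],s["ft_force"])
E
```

```text
[0.51396069 0.06050171 0.04056585] [-0.30173184 -0.19562595  0.6559976 ]
```

View pics/v3.png

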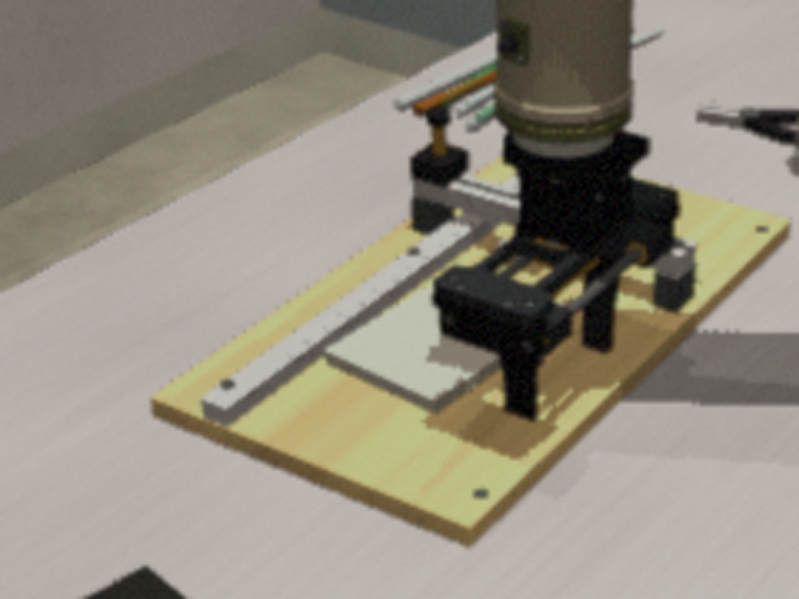

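View 3: both fingertips stand on the near side of the plate, clear of the bridge. Now I'll advance along board x.

Call:
apply_moves(commands=[{"linear": [0.013,0.001,-0.006],"rot": [0,0,0],"grip": -1},{"linear": [0.026,0.0015,-0.006],"rot": [0,0,0],"grip": -1},{"linear": [0.04,0.002,-0.006],"rot": [0,0,0],"grip": -1},{"linear": [0.053,0.003,-0.006],"rot": [0,0,0],"grip": -1},{"linear": [0.066,0.0035,-0.006],"rot": [0,0,0],"grip": -1},{"linear": [0.076,0.004,-0.006],"rot": [0,0,0],"grip": -1},{"linear": [0.083,0.0045,-0.006],"rot": [0,0,0],"grip": -1},{"linear": [0.09,0.0045,-0.006],"rot": [0,0,0],"grip": -1},{"linear": [0.096,0.005,-0.006],"rot": [0,0,0],"grip": -1},{"linear": [0.1,0.005,-0.006],"rot": [0,0,0],"grip": -1}])

```text
time: 5.15
ee_pos: [0.5426, 0.0621, 0.0372]
eef_rot: [-0.025, 1.0, -0.0, -0.001]
ft_force: [-4.6, 0.2, 3.0]
width: 0.0868
```

Call:
apply_moves(commands=[{"linear": [0.005,0,0],"rot": [0,0,0],"grip": -1},{"linear": [0.01,0.0005,0],"rot": [0,0,0],"grip": -1},{"linear": [0.015,0.001,0],"rot": [0,0,0],"grip": -1},{"linear": [0.02,0.001,0],"rot": [0,0,0],"grip": -1}])

```text
time: 5.55
ee_pos: [0.5481, 0.0617, 0.0372]
eef_rot: [-0.024, 1.0, -0.001, -0.001]
ft_force: [-5.5, -2.6, 3.8]
width: 0.0872
```

Call:
apply_moves(commands=[{"linear": [0.004,0,0.003],"rot": [0,0,0],"grip": -1},{"linear": [0.008,0.0005,0.003],"rot": [0,0,0],"grip": -1},{"linear": [0.012,0.001,0.003],"rot": [0,0,0],"grip": -1},{"linear": [0.016,0.001,0.003],"rot": [0,0,0],"grip": -1}])

```text
time: 5.95
ee_pos: [0.5537, 0.0627, 0.0382]
eef_rot: [-0.025, 1.0, 0.0, -0.0]
ft_force: [-2.2, -1.4, -1.1]
width: 0.0868
```

Call:
apply_moves(commands=[{"linear": [0.003,0,0],"rot": [0,0,0],"grip": -1},{"linear": [0.006,0,0],"rot": [0,0,0],"grip": -1},{"linear": [0.009,0.0005,0],"rot": [0,0,0],"grip": -1},{"linear": [0.012,0.001,0],"rot": [0,0,0],"grip": -1}])

```text
time: 6.35
ee_pos: [0.5574, 0.063, 0.0383]
eef_rot: [-0.025, 1.0, 0.0, -0.0]
ft_force: [-3.3, -1.4, -0.1]
width: 0.0872
```

Call:
apply_moves(commands=[{"linear": [0.002,0,0],"rot": [0,0,0],"grip": -1},{"linear": [0.004,0,0],"rot": [0,0,0],"grip": -1},{"linear": [0.006,0.0003,0],"rot": [0,0,0],"grip": -1}])

```text
time: 6.65
ee_pos: [0.5591, 0.0633, 0.0382]
eef_rot: [-0.025, 1.0, 0.0, -0.0]
ft_force: [-2.4, -0.4, -0.3]
width: 0.0868
```

Call:
apply_moves(commands=[{"linear": [0.002,0,0],"rot": [0,0,0],"grip": -1},{"linear": [0.004,0.0003,0],"rot": [0,0,0],"grip": -1}])

```text
time: 6.85
ee_pos: [0.5601, 0.0633, 0.0382]
eef_rot: [-0.025, 1.0, 0.0, -0.0]
ft_force: [-4.7, -0.4, 1.8]
width: 0.087
```

Call:
apply_moves(commands=[{"linear": [0.0015,0,0],"rot": [0,0,0],"grip": -1},{"linear": [0.0015,0,0],"rot": [0,0,0],"grip": -1}])

```text
time: 7.05
ee_pos: [0.5601, 0.0633, 0.0382]
eef_rot: [-0.025, 1.0, -0.0, -0.001]
ft_force: [-6.1, -0.8, 2.9]
width: 0.0871
```

```bash
python3 - <<'E'
from h import *
a=r.camera("top")["frame"][130:220,220:340,::-1];c=r.camera("side");b=c["frame"][150:240,220:340,::-1]
z=lambda i:cv2.resize(i,None,fx=3.3,fy=3.3,interpolation=cv2.INTER_CUBIC)
cv2.imwrite("pics/v4.png",np.hstack([z(a),z(b)]))
s=r.read_state();print(s["ee_pos"],s["ft_force"])
E
```

```text
[0.56007377 0.06331263 0.03819967] [-6.62881573 -1.30313681  3.17767803]
```

View pics/v4.png

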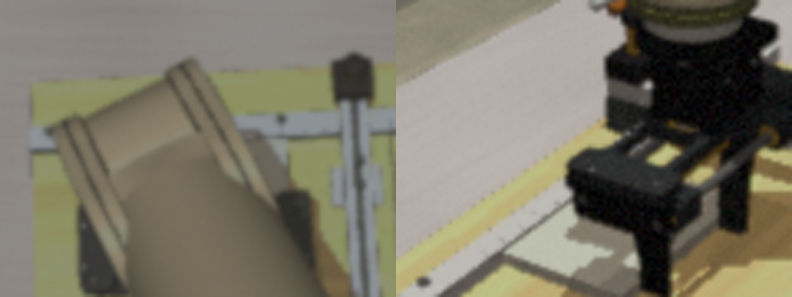

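View 4: the plate's fence edge appears to lie along the fence. The force rose with no motion at x=0.560, the seating position I predicted. I'll hold it a bit longer.

Call:
apply_moves(commands=[{"linear": [0.0007,0,0],"rot": [0,0,0],"grip": -1},{"linear": [0.0007,0,0],"rot": [0,0,0],"grip": -1},{"linear": [0.0007,0,0],"rot": [0,0,0],"grip": -1},{"linear": [0.0007,0,0],"rot": [0,0,0],"grip": -1},{"linear": [0.0007,0,0],"rot": [0,0,0],"grip": -1}])

```text
time: 7.65
ee_pos: [0.5601, 0.0633, 0.0382]
eef_rot: [-0.025, 1.0, -0.0, -0.001]
ft_force: [-7.1, -1.1, 4.3]
width: 0.0873
```

Call:
apply_moves(commands=[{"linear": [-0.02,-0.001,0],"rot": [0,0,0],"grip": -1},{"linear": [-0.05,-0.002,0],"rot": [0,0,0],"grip": -1},{"linear": [-0.06,-0.003,0.05],"rot": [0,0,0],"grip": -1},{"linear": [-0.06,-0.003,0.15],"rot": [0,0,0],"grip": -1},{"linear": [-0.06,-0.003,0.3],"rot": [0,0,0],"grip": -1},{"linear": [-0.06,-0.003,0.4],"rot": [0,0,0],"grip": -1},{"linear": [-0.06,-0.003,0.4],"rot": [0,0,0],"grip": -1}])

```text
time: 8.35
ee_pos: [0.5454, 0.0631, 0.164]
eef_rot: [-0.025, 1.0, -0.0, 0.004]
ft_force: [0.1, 0.8, -0.4]
width: 0.087
```

Call:
apply_moves(commands=[{"linear": [0.05,0.266,0],"rot": [0,0,-0.25],"grip": -1},{"linear": [0.05,0.266,0],"rot": [0,0,-0.25],"grip": -1},{"linear": [0.05,0.266,0],"rot": [0,0,-0.25],"grip": -1},{"linear": [0.05,0.266,0],"rot": [0,0,-0.25],"grip": -1},{"linear": [0.05,0.266,0],"rot": [0,0,-0.25],"grip": -1},{"linear": [0.05,0.266,0],"rot": [0,0,-0.25],"grip": -1},{"linear": [0.05,0.266,0],"rot": [0,0,-0.25],"grip": -1},{"linear": [0.05,0.266,0],"rot": [0,0,-0.25],"grip": -1}])

```text
time: 9.15
ee_pos: [0.5579, 0.1421, 0.1585]
eef_rot: [0.359, 0.933, 0.0, 0.0]
ft_force: [-0.5, -0.5, 0.9]
width: 0.0869
```

```bash
python3 - <<'E'
from h import *
t=r.camera("top");c=r.camera("side");a=t["frame"][130:220,220:340,::-1];b=c["frame"][170:260,220:340,::-1]
z=lambda i:cv2.resize(i,None,fx=3.3,fy=3.3,interpolation=cv2.INTER_CUBIC)
cv2.imwrite("pics/v5.png",np.hstack([z(a),z(b)]))
s=r.read_state();print(s["ee_pos"],s["eef_rot"],s["ft_force"])
for k,zz in(("corner_lead",.024),("corner_tail",.024),("lead_edge",.024),("plate",.018),("line",.018)):
  for n,i in(("t",t),("s",c)):
    for q in r.spot_point(k,i)[:1]:print(k,n,round(q["p"],2),np.round(q["location"],1),px2w(i,q["location"],zz).round(4))
E
```

```text
[0.55795846 0.14208679 0.15840579] [3.59028366e-01 9.33326639e-01 1.11507793e-04 7.61748171e-05] [-0.02578445  0.29304695  0.1014717 ]
corner_lead t 0.56 [305.5 171.6] [ 0.6742 -0.0046  0.024 ]
corner_lead s 0.63 [289.4 199.9] [ 0.6791 -0.0081  0.024 ]
corner_tail t 0.95 [262.1 176.9] [0.6584 0.1258 0.024 ]
corner_tail s 0.88 [254.  231.8] [0.6557 0.1514 0.024 ]
lead_edge t 0.56 [308.  188.8] [ 0.6211 -0.0121  0.024 ]
lead_edge s 0.9 [305.8 202.6] [ 0.6376 -0.021   0.024 ]
plate t 0.6 [278.8 190.8] [0.6167 0.0755 0.018 ]
plate s 0.83 [288.5 221. ] [0.626  0.0634 0.018 ]
line t 0.71 [342.3 191.8] [ 0.6128 -0.1146  0.018 ]
line s 0.63 [331.3 190.1] [ 0.6276 -0.1196  0.018 ]
```

View pics/v5.png

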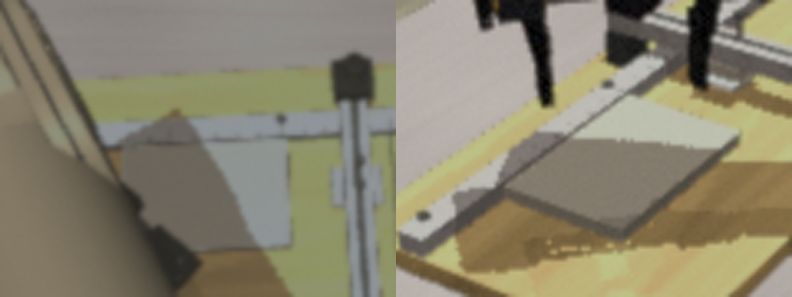

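View 5: the plate lies flush along the fence, with lead corners in the top crop at (288,139) and (291,246) and the tail corner in the side crop at about (505,187).

```bash
python3 - <<'E'
from fit import *
t=r.camera("top");s=r.camera("side")
th=.0505;R=np.array([[np.cos(th),-np.sin(th)],[np.sin(th),np.cos(th)]])
def bd(p): return (p[:2]-np.array([.613,-.005]))@R
pt=refine(t,[(307.3,172.1),(308.2,204.5)],3);ps=refine(s,[(253,226.7),(287.3,239.1),(323.6,210)],3)
for n,c,P in(("top",t,pt),("side",s,ps)):
  for p in P:print(n,p.round(1),"board",bd(px2w(c,p,.03)).round(4))
# line: darkest col per row in top
g=cv2.cvtColor(np.ascontiguousarray(t["frame"]),cv2.COLOR_RGB2GRAY).astype(float)
L=[]
for v in range(172,224,4):
    u0=338.4+(v-167)*3.9/60.9;us=np.arange(int(u0)-4,int(u0)+6);w=g[v,us];w=np.clip(np.median(w)-w-3,0,None)
    if w.sum()>5:L.append(bd(px2w(t,((us*w).sum()/w.sum(),v),.018)))
L=np.array(L);print("line board xy",L.round(4).tolist())
E
```

```text
top [307.3 172.1] board [ 0.0576 -0.0081]
top [307.9 203.7] board [-0.0385 -0.0048]
side [253.  226.7] board [0.0596 0.1457]
side [287.3 239.1] board [-0.0353  0.1447]
side [323.8 210.1] board [-0.0382 -0.002 ]
line board xy [[0.0561, -0.1006], [0.0436, -0.1004], [0.0311, -0.1015], [0.0187, -0.1011], [0.0065, -0.1001], [-0.0059, -0.101], [-0.0182, -0.1015], [-0.0303, -0.1006], [-0.0424, -0.1006], [-0.0546, -0.1018], [-0.0666, -0.1011], [-0.0785, -0.1003], [-0.0905, -0.1012]]
```

Call:
apply_moves(commands=[{"linear": [0,0,-0.15],"rot": [0,0,0],"grip": -1},{"linear": [0,0,-0.27],"rot": [0,0,0],"grip": -1},{"linear": [0,0,-0.35],"rot": [0,0,0],"grip": -1},{"linear": [0,0,-0.39],"rot": [0,0,0],"grip": -1},{"linear": [0,0,-0.4],"rot": [0,0,0],"grip": -1},{"linear": [0,0,-0.4],"rot": [0,0,0],"grip": -1},{"linear": [0.03,-0.023,-0.4],"rot": [0,0,0],"grip": -1},{"linear": [0.06,-0.046,-0.4],"rot": [0,0,0],"grip": -1},{"linear": [0.075,-0.058,-0.4],"rot": [0,0,0],"grip": -1},{"linear": [0.085,-0.065,-0.4],"rot": [0,0,0],"grip": -1},{"linear": [0.09,-0.069,-0.4],"rot": [0,0,0],"grip": -1},{"linear": [0.09,-0.069,-0.4],"rot": [0,0,0],"grip": -1}])

```text
time: 11.05
ee_pos: [0.5851, 0.1214, 0.0383]
eef_rot: [0.36, 0.933, 0.0, -0.0]
ft_force: [0.7, -0.1, 0.2]
width: 0.0869
```

Call:
apply_moves(commands=[{"linear": [0.005,0.0003,0],"rot": [0,0,0],"grip": -1},{"linear": [0.01,0.0005,0],"rot": [0,0,0],"grip": -1},{"linear": [0.013,0.0007,0],"rot": [0,0,0],"grip": -1},{"linear": [0.015,0.0008,0],"rot": [0,0,0],"grip": -1},{"linear": [0.015,0.0008,0],"rot": [0,0,0],"grip": -1}])

```text
time: 11.55
ee_pos: [0.5896, 0.1217, 0.0383]
eef_rot: [0.36, 0.933, 0.0, 0.0]
ft_force: [0.4, 0.3, -1.2]
width: 0.0869
```

Call:
apply_moves(commands=[{"linear": [0.0025,0,0],"rot": [0,0,0],"grip": -1},{"linear": [0.004,0.0002,0],"rot": [0,0,0],"grip": -1},{"linear": [0.004,0.0002,0],"rot": [0,0,0],"grip": -1}])

```text
time: 11.85
ee_pos: [0.5908, 0.1217, 0.0383]
eef_rot: [0.36, 0.933, 0.0, 0.0]
ft_force: [-0.5, -0.6, 0.1]
width: 0.0873
```

Call:
apply_moves(commands=[{"linear": [0.002,0,0],"rot": [0,0,0],"grip": -1},{"linear": [0.002,0,0],"rot": [0,0,0],"grip": -1}])

```text
time: 12.05
ee_pos: [0.5914, 0.1217, 0.0383]
eef_rot: [0.36, 0.933, 0.0, 0.0]
ft_force: [0.1, -0.7, 0.3]
width: 0.087
```

Call:
apply_moves(commands=[{"linear": [0.002,0,0],"rot": [0,0,0],"grip": -1},{"linear": [0.003,0,0],"rot": [0,0,0],"grip": -1},{"linear": [0.003,0,0],"rot": [0,0,0],"grip": -1}])

```text
time: 12.35
ee_pos: [0.5922, 0.1217, 0.0383]
eef_rot: [0.36, 0.933, 0.0, -0.0]
ft_force: [-0.2, -0.7, 0.1]
width: 0.0873
```

Call:
apply_moves(commands=[{"linear": [0.002,0,0],"rot": [0,0,0],"grip": -1},{"linear": [0.004,0,0],"rot": [0,0,0],"grip": -1},{"linear": [0.004,0,0],"rot": [0,0,0],"grip": -1}])

```text
time: 12.65
ee_pos: [0.5928, 0.1217, 0.0381]
eef_rot: [0.36, 0.933, -0.0, -0.001]
ft_force: [-4.2, -0.6, 1.3]
width: 0.0874
```

Call:
apply_moves(commands=[{"linear": [0,-0.007,0],"rot": [0,0,0],"grip": -1},{"linear": [0.0005,-0.014,0],"rot": [0,0,0],"grip": -1},{"linear": [0.001,-0.02,0],"rot": [0,0,0],"grip": -1},{"linear": [0.001,-0.02,0],"rot": [0,0,0],"grip": -1}])

```text
time: 13.05
ee_pos: [0.5932, 0.1159, 0.038]
eef_rot: [0.36, 0.933, 0.0, -0.001]
ft_force: [-4.1, 2.5, -0.3]
width: 0.0874
```

Call:
apply_moves(commands=[{"linear": [0,-0.005,0],"rot": [0,0,0],"grip": -1},{"linear": [0.0005,-0.01,0],"rot": [0,0,0],"grip": -1},{"linear": [0.0007,-0.014,0],"rot": [0,0,0],"grip": -1},{"linear": [0.0007,-0.014,0],"rot": [0,0,0],"grip": -1}])

```text
time: 13.45
ee_pos: [0.5933, 0.1125, 0.0381]
eef_rot: [0.359, 0.933, 0.001, -0.001]
ft_force: [-4.0, 5.0, 0.7]
width: 0.0874
```

Call:
apply_moves(commands=[{"linear": [0.0003,-0.006,0],"rot": [0,0,0],"grip": -1},{"linear": [0.0006,-0.012,0],"rot": [0,0,0],"grip": -1},{"linear": [0.0009,-0.018,0],"rot": [0,0,0],"grip": -1},{"linear": [0.0012,-0.024,0],"rot": [0,0,0],"grip": -1},{"linear": [0.0015,-0.03,0],"rot": [0,0,0],"grip": -1},{"linear": [0.0018,-0.036,0],"rot": [0,0,0],"grip": -1}])

```text
time: 14.05
ee_pos: [0.5939, 0.1019, 0.0381]
eef_rot: [0.359, 0.933, 0.001, -0.001]
ft_force: [-5.7, 5.8, 0.4]
width: 0.0872
```

Call:
apply_moves(commands=[{"linear": [0,-0.006,0],"rot": [0,0,0],"grip": -1},{"linear": [0,-0.012,0],"rot": [0,0,0],"grip": -1},{"linear": [0,-0.018,0],"rot": [0,0,0],"grip": -1},{"linear": [0,-0.024,0],"rot": [0,0,0],"grip": -1},{"linear": [0.0002,-0.03,0],"rot": [0,0,0],"grip": -1},{"linear": [0.0005,-0.036,0],"rot": [0,0,0],"grip": -1}])

```text
time: 14.65
ee_pos: [0.5943, 0.0906, 0.0381]
eef_rot: [0.359, 0.933, 0.001, -0.0]
ft_force: [-2.7, 5.0, -1.2]
width: 0.0873
```

Call:
apply_moves(commands=[{"linear": [0.001,-0.006,0],"rot": [0,0,0],"grip": -1},{"linear": [0.0016,-0.012,0],"rot": [0,0,0],"grip": -1},{"linear": [0.002,-0.018,0],"rot": [0,0,0],"grip": -1},{"linear": [0.0023,-0.024,0],"rot": [0,0,0],"grip": -1},{"linear": [0.0026,-0.03,0],"rot": [0,0,0],"grip": -1},{"linear": [0.0029,-0.036,0],"rot": [0,0,0],"grip": -1},{"linear": [0.0032,-0.042,0],"rot": [0,0,0],"grip": -1},{"linear": [0.0035,-0.048,0],"rot": [0,0,0],"grip": -1}])

```text
time: 15.45
ee_pos: [0.5952, 0.0766, 0.0381]
eef_rot: [0.359, 0.933, 0.001, -0.001]
ft_force: [-4.3, 5.1, -0.4]
width: 0.0868
```

```bash
python3 - <<'E'
from h import *
t=r.camera("top");c=r.camera("side");a=t["frame"][140:230,250:370,::-1];b=c["frame"][150:240,230:350,::-1]
z=lambda i:cv2.resize(i,None,fx=3.3,fy=3.3,interpolation=cv2.INTER_CUBIC)
cv2.imwrite("pics/v6.png",np.hstack([z(a),z(b)]))
s=r.read_state();print(s["ee_pos"],s["ft_force"])
E
```

```text
[0.59515319 0.07627601 0.03806527] [-4.63308099  4.36491834  0.03542612]
```

View pics/v6.png

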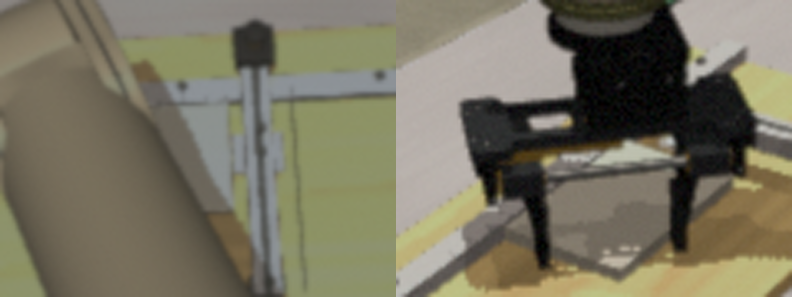

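View 6: the fingers cradle the near trailing corner. The lead edge is at top-crop column ~232 and the line at ~297, so about 57 mm remain, which matches dead reckoning at 58 mm.

Call:
apply_moves(commands=[{"linear": [0.0003,-0.006,0],"rot": [0,0,0],"grip": -1},{"linear": [0.0006,-0.012,0],"rot": [0,0,0],"grip": -1},{"linear": [0.0009,-0.018,0],"rot": [0,0,0],"grip": -1},{"linear": [0.0012,-0.024,0],"rot": [0,0,0],"grip": -1},{"linear": [0.0015,-0.03,0],"rot": [0,0,0],"grip": -1},{"linear": [0.0018,-0.036,0],"rot": [0,0,0],"grip": -1},{"linear": [0.002,-0.04,0],"rot": [0,0,0],"grip": -1}])

```text
time: 16.25
ee_pos: [0.5958, 0.0645, 0.0381]
eef_rot: [0.359, 0.933, 0.001, -0.001]
ft_force: [-4.4, 5.2, -0.7]
width: 0.0873
```

Call:
apply_moves(commands=[{"linear": [0.0002,-0.004,0],"rot": [0,0,0],"grip": -1},{"linear": [0.0004,-0.008,0],"rot": [0,0,0],"grip": -1},{"linear": [0.0006,-0.012,0],"rot": [0,0,0],"grip": -1},{"linear": [0.0008,-0.016,0],"rot": [0,0,0],"grip": -1},{"linear": [0.001,-0.02,0],"rot": [0,0,0],"grip": -1}])

```text
time: 16.75
ee_pos: [0.5959, 0.0598, 0.0381]
eef_rot: [0.359, 0.933, 0.001, -0.001]
ft_force: [-4.6, 8.7, -0.8]
width: 0.0872
```

Call:
apply_moves(commands=[{"linear": [0.0001,-0.003,0],"rot": [0,0,0],"grip": -1},{"linear": [0.0002,-0.006,0],"rot": [0,0,0],"grip": -1},{"linear": [0.0003,-0.009,0],"rot": [0,0,0],"grip": -1},{"linear": [0.0005,-0.012,0],"rot": [0,0,0],"grip": -1}])

```text
time: 17.15
ee_pos: [0.5961, 0.0563, 0.0381]
eef_rot: [0.359, 0.933, 0.001, -0.001]
ft_force: [-3.4, 8.8, -0.6]
width: 0.0873
```

Call:
apply_moves(commands=[{"linear": [0.0008,-0.004,0],"rot": [0,0,0],"grip": -1},{"linear": [0.0016,-0.008,0],"rot": [0,0,0],"grip": -1},{"linear": [0.002,-0.012,0],"rot": [0,0,0],"grip": -1},{"linear": [0.0023,-0.016,0],"rot": [0,0,0],"grip": -1},{"linear": [0.0025,-0.02,0],"rot": [0,0,0],"grip": -1}])

```text
time: 17.65
ee_pos: [0.5966, 0.0506, 0.0381]
eef_rot: [0.359, 0.933, 0.001, -0.001]
ft_force: [-4.3, 9.1, -0.2]
width: 0.0869
```

Call:
apply_moves(commands=[{"linear": [0.0005,-0.004,0],"rot": [0,0,0],"grip": -1},{"linear": [0.0007,-0.008,0],"rot": [0,0,0],"grip": -1},{"linear": [0.001,-0.012,0],"rot": [0,0,0],"grip": -1},{"linear": [0.0013,-0.016,0],"rot": [0,0,0],"grip": -1},{"linear": [0.0015,-0.02,0],"rot": [0,0,0],"grip": -1},{"linear": [0.0017,-0.024,0],"rot": [0,0,0],"grip": -1},{"linear": [0.002,-0.028,0],"rot": [0,0,0],"grip": -1},{"linear": [0.0023,-0.032,0],"rot": [0,0,0],"grip": -1}])

```text
time: 18.45
ee_pos: [0.5971, 0.0414, 0.0381]
eef_rot: [0.359, 0.934, 0.001, -0.001]
ft_force: [-6.5, 10.5, 1.2]
width: 0.0869
```

Call:
apply_moves(commands=[{"linear": [-0.001,-0.001,0],"rot": [0,0,0],"grip": -1},{"linear": [-0.001,-0.005,0],"rot": [0,0,0],"grip": -1},{"linear": [-0.0008,-0.009,0],"rot": [0,0,0],"grip": -1},{"linear": [-0.0006,-0.013,0],"rot": [0,0,0],"grip": -1}])

```text
time: 18.85
ee_pos: [0.5972, 0.0369, 0.0381]
eef_rot: [0.359, 0.933, 0.001, -0.001]
ft_force: [-4.8, 8.6, 0.1]
width: 0.0868
```

```bash
python3 - <<'E'
from h import *
t=r.camera("top");a=t["frame"][150:210,300:380,::-1]
cv2.imwrite("pics/v7.png",cv2.resize(a,None,fx=10,fy=10,interpolation=cv2.INTER_CUBIC))
s=r.read_state();print(s["ee_pos"],s["ft_force"],s["time"])
E
```

```text
[0.59723548 0.03657663 0.03806716] [-4.73606597  7.33294957  0.54641291] 18.9
```

View pics/v7.png

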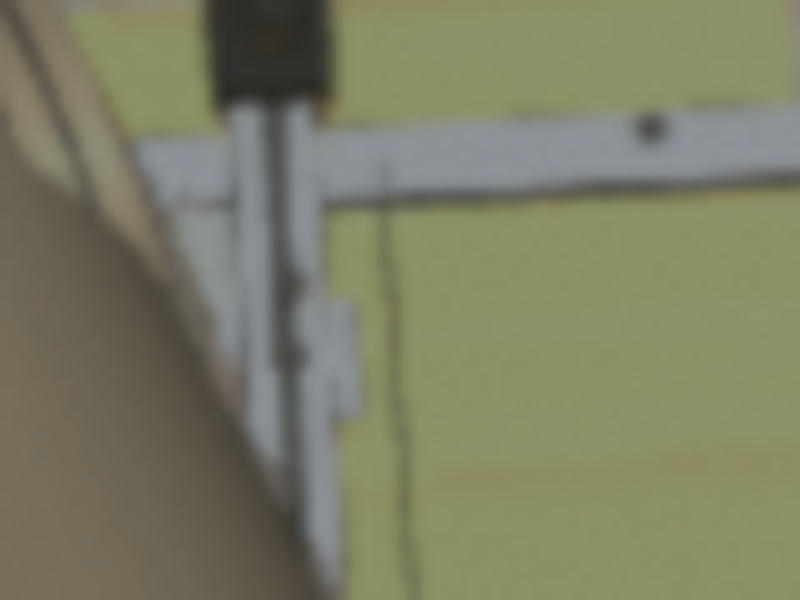

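View 7: the line is at crop column ~385. The lead edge is still hidden under the rail edge (~326), so at least 17 mm remains, which fits the estimate.

Call:
apply_moves(commands=[{"linear": [0.0002,-0.004,0],"rot": [0,0,0],"grip": -1},{"linear": [0.0004,-0.008,0],"rot": [0,0,0],"grip": -1},{"linear": [0.0006,-0.012,0],"rot": [0,0,0],"grip": -1},{"linear": [0.0008,-0.016,0],"rot": [0,0,0],"grip": -1},{"linear": [0.001,-0.02,0],"rot": [0,0,0],"grip": -1},{"linear": [0.0013,-0.027,0],"rot": [0,0,0],"grip": -1}])

```text
time: 19.5
ee_pos: [0.5976, 0.0289, 0.0381]
eef_rot: [0.359, 0.933, 0.001, -0.001]
ft_force: [-3.8, 8.3, -1.1]
width: 0.0866
```

```bash
python3 - <<'E'
from h import *
t=r.camera("top");a=t["frame"][155:205,310:370,::-1]
cv2.imwrite("pics/v8.png",cv2.resize(a,None,fx=12,fy=12,interpolation=cv2.INTER_CUBIC))
np.save("t8.npy",t["frame"])
s=r.read_state();print(s["ee_pos"],s["ft_force"],s["time"])
E
```

```text
[0.5976294  0.02831498 0.03803393] [-4.88176321  8.97189948  0.82379325] 19.55
```

View pics/v8.png

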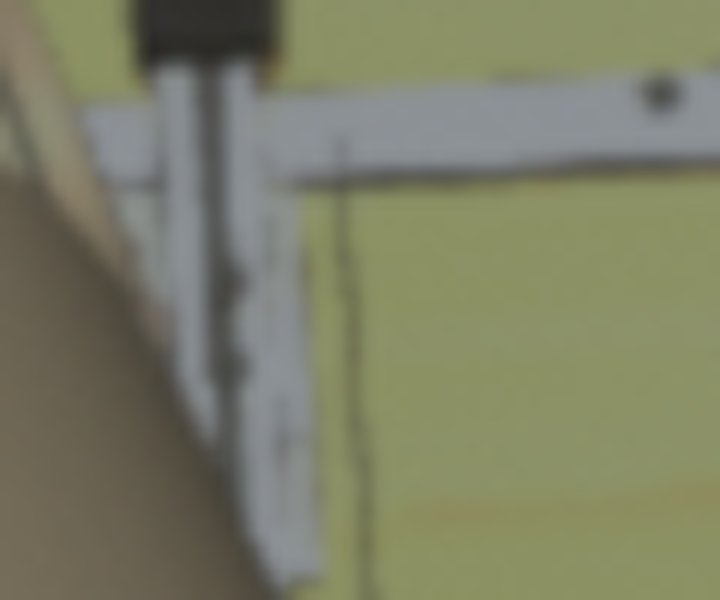

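View 8: the lead edge is now visible past the rail (crop x≈301→320), and the line is at 342→362. I'll measure the gap with sub-pixel fits, allowing for the 12 mm height difference.

```bash
cat > gap.py <<'E'
from h import *
import sys
t=r.camera("top");F=t["frame"].astype(float)
th=.0505;by=np.array([-np.sin(th),np.cos(th)])
ue0,ul0=float(sys.argv[1]),float(sys.argv[2]) # edge, line column at row 175
E,L=[],[]
for v in range(173,199):
    d=(v-175)*.075
    us=np.arange(int(round(ue0+d))-2,int(round(ue0+d))+4)
    b=F[v,:,2];hi=b[us[:1]-1].mean();lo=b[us[-1]]
    pr=(b[us]-lo)/(hi-lo);i=np.where((pr[:-1]>=.5)&(pr[1:]<.5))[0]
    if len(i)and hi-lo>25: E.append(px2w(t,(us[i[0]]+(pr[i[0]]-.5)/(pr[i[0]]-pr[i[0]+1]),v),.03)[:2]@by)
    us=np.arange(int(round(ul0+d))-2,int(round(ul0+d))+4);g=F[v,us].sum(1);bg=np.median(F[v,us[-1]:us[-1]+5].sum(1));w=np.clip(bg-g-25,0,None)
    if w.sum()>30:L.append(px2w(t,((us*w).sum()/w.sum(),v),.018)[:2]@by)
print(len(E),len(L),"edge",np.median(E).round(4),np.std(E).round(4),"line",np.median(L).round(4),np.std(L).round(4),"gap mm",1e3*(np.median(E)-np.median(L)).round(5))
print(F[176,330:346,2])
s=r.read_state();print(s["ee_pos"].round(4),s["ft_force"].round(1),s["time"])
E
python3 gap.py 335.2 338.8
```

```text
26 26 edge -0.126 0.0009 line -0.1369 0.0005 gap mm 10.93
[135. 138. 127. 136. 130. 104.  98.  94.  84.  89.  98. 100. 100. 100.
 100. 100.]
[0.5977 0.0284 0.0381] [-4.2  7.3  0.1] 19.6
```

Call:
apply_moves(commands=[{"linear": [0.0002,-0.004,0],"rot": [0,0,0],"grip": -1},{"linear": [0.0004,-0.008,0],"rot": [0,0,0],"grip": -1},{"linear": [0.0006,-0.012,0],"rot": [0,0,0],"grip": -1},{"linear": [0.0008,-0.016,0],"rot": [0,0,0],"grip": -1},{"linear": [0.001,-0.02,0],"rot": [0,0,0],"grip": -1},{"linear": [0.001,-0.02,0],"rot": [0,0,0],"grip": -1}])

```text
time: 20.2
ee_pos: [0.5979, 0.0225, 0.0381]
eef_rot: [0.359, 0.933, 0.001, -0.001]
ft_force: [-4.1, 8.2, -0.6]
width: 0.0869
```

```bash
python3 gap.py 337.2 338.8; python3 - <<'E'
from h import *
t=r.camera("top");a=t["frame"][155:205,310:370,::-1]
cv2.imwrite("pics/v9.png",cv2.resize(a,None,fx=12,fy=12,interpolation=cv2.INTER_CUBIC))
E
```

```text
26 26 edge -0.1312 0.0008 line -0.1369 0.0009 gap mm 5.77
[135. 139. 126. 136. 142. 141. 131. 104.  84.  89.  97. 100. 100. 100.
 100. 100.]
[0.598  0.0225 0.0381] [-4.4  8.4  0.1] 20.25
```

View pics/v9.png

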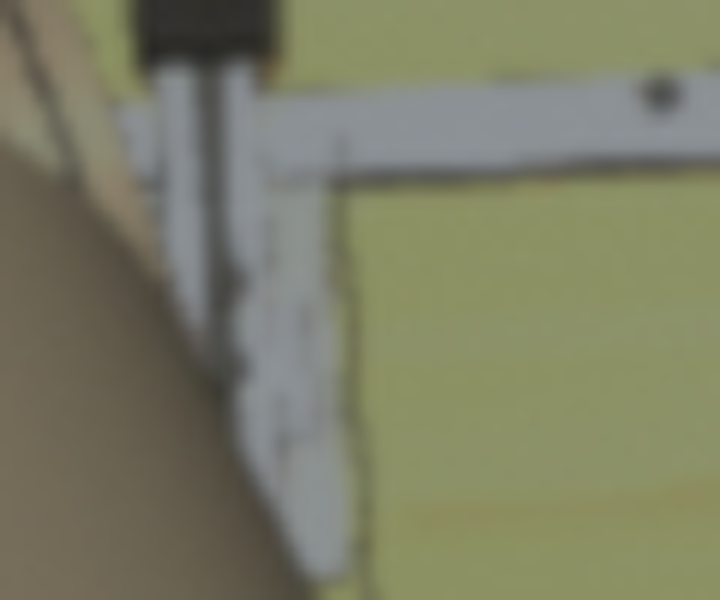

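View 9: the edge is at crop x≈332→350, just left of the line at 342→365.

Call:
apply_moves(commands=[{"linear": [0.0002,-0.004,0],"rot": [0,0,0],"grip": -1},{"linear": [0.0004,-0.008,0],"rot": [0,0,0],"grip": -1},{"linear": [0.0006,-0.011,0],"rot": [0,0,0],"grip": -1},{"linear": [0.0006,-0.011,0],"rot": [0,0,0],"grip": -1},{"linear": [0.0006,-0.011,0],"rot": [0,0,0],"grip": -1}])

```text
time: 20.8
ee_pos: [0.5981, 0.0193, 0.0381]
eef_rot: [0.359, 0.933, 0.001, -0.001]
ft_force: [-5.0, 7.9, 0.3]
width: 0.0866
```

```bash
cat > gap2.py <<'E'
from h import *
# area method: step between white(plate) and yellow, on blue channel, line known at LY
from scipy.optimize import least_squares
from scipy.special import erf
t=r.camera("top");F=t["frame"][:,:,2].astype(float)
th=.0505;by=np.array([-np.sin(th),np.cos(th)]);LY=-.1369
def model(p,us,l):  # white a until e, dark in [max(e,l-w),l+w], yellow c ; blur s
    e,a,c,k,s=p;w=.275
    S=lambda x:.5*(1+erf((us-x)/(s*1.414)))
    l0=max(e,l-w);l1=max(e,l+w)
    return a+(c-a)*S(e)-k*(S(l0)-S(l1))
E=[]
for v in range(174,200):
    l=w2px(t,[0,0,0])[0] # placeholder shape
    x0=px2w(t,(339,v),.018);x0[:2]+=by*(LY-x0[:2]@by);l=w2px(t,x0)[0][0]
    us=np.arange(int(l)-4,int(l)+7)
    f=lambda p:model(p,us,l)-F[v,us]
    best=min((least_squares(f,[l+d,138,100,60,.6],bounds=([l-5,115,85,20,.3],[l+2,160,115,110,1.0]))for d in(-2,-1,-.3,.3)),key=lambda q:q.cost)
    E.append(px2w(t,(best.x[0],v),.03)[:2]@by)
E=np.array(E);print("gap mm median",1e3*(np.median(E)-LY),"quartiles",(1e3*(np.percentile(E,[25,75])-LY)).round(2))
print(F[176,332:346],F[186,332:346])
s=r.read_state();print(s["ee_pos"].round(4),s["ft_force"].round(1),s["time"])
E
python3 gap2.py
```

```text
gap mm median 1.6316182654416977 quartiles [1.29 2.84]
[126. 136. 143. 142. 141. 129.  97.  91.  98. 100. 100. 100. 101. 101.] [149. 149. 148. 143. 137. 140. 129.  95.  93.  98.  99. 100. 100. 100.]
[0.5981 0.0193 0.0381] [-5.5  8.   1.1] 20.85
```

Call:
apply_moves(commands=[{"linear": [0.0001,-0.002,0],"rot": [0,0,0],"grip": -1},{"linear": [0.0001,-0.004,0],"rot": [0,0,0],"grip": -1},{"linear": [0.0001,-0.004,0],"rot": [0,0,0],"grip": -1},{"linear": [0.0001,-0.004,0],"rot": [0,0,0],"grip": -1}])

```text
time: 21.25
ee_pos: [0.5982, 0.0181, 0.0381]
eef_rot: [0.359, 0.933, 0.001, -0.001]
ft_force: [-3.8, 8.0, -0.0]
width: 0.0871
```

```bash
python3 gap2.py;python3 gap2.py|head -1; python3 - <<'E'
from h import *
t=r.camera("top");a=t["frame"][155:205,310:370,::-1];c=r.camera("side")["frame"][165:215,290:350,::-1]
z=lambda i:cv2.resize(i,None,fx=6.6,fy=6.6,interpolation=cv2.INTER_CUBIC)
cv2.imwrite("pics/v10.png",np.hstack([z(a),z(c)]))
E
```

```text
gap mm median 0.9454951516359167 quartiles [0.66 1.3 ]
[126. 136. 142. 142. 142. 140. 129. 104.  98. 101. 100. 100.  99. 101.] [149. 150. 148. 143. 137. 140. 132. 105.  97.  99.  98. 100.  99. 100.]
[0.5982 0.0182 0.0381] [-3.8  7.7  0.3] 21.3
gap mm median 0.9552593093773154 quartiles [0.63 1.41]
```

View pics/v10.png

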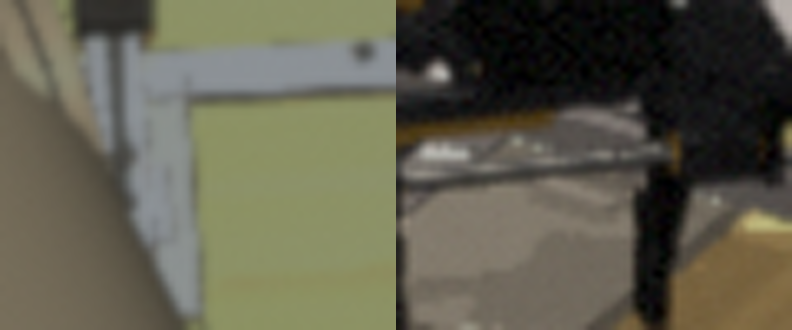

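View 10: the plate edge now almost covers the line, with only a thin dark remnant showing. Estimated gap is 0.6–0.9 mm. I'll nudge 0.5 mm more, then back off diagonally and rise.

Call:
apply_moves(commands=[{"linear": [0,-0.0017,0],"rot": [0,0,0],"grip": -1},{"linear": [0,-0.0017,0],"rot": [0,0,0],"grip": -1},{"linear": [0,-0.0017,0],"rot": [0,0,0],"grip": -1}])

```text
time: 21.75
ee_pos: [0.5982, 0.0176, 0.0381]
eef_rot: [0.359, 0.933, 0.001, -0.001]
ft_force: [-4.5, 8.2, -0.8]
width: 0.0869
```

Call:
apply_moves(commands=[{"linear": [-0.003,0.006,0],"rot": [0,0,0],"grip": -1},{"linear": [-0.008,0.013,0],"rot": [0,0,0],"grip": -1},{"linear": [-0.025,0.03,0],"rot": [0,0,0],"grip": -1},{"linear": [-0.05,0.055,0],"rot": [0,0,0],"grip": -1},{"linear": [-0.08,0.085,0],"rot": [0,0,0],"grip": -1},{"linear": [-0.1,0.105,0],"rot": [0,0,0],"grip": -1},{"linear": [-0.1,0.105,0.1],"rot": [0,0,0],"grip": -1},{"linear": [-0.1,0.105,0.25],"rot": [0,0,0],"grip": -1},{"linear": [-0.1,0.2,0.4],"rot": [0,0,0],"grip": -1},{"linear": [-0.2,0.4,0.5],"rot": [0,0,0],"grip": -1},{"linear": [-0.3,0.6,0.5],"rot": [0,0,0],"grip": -1},{"linear": [-0.3,0.6,0.5],"rot": [0,0,0],"grip": -1},{"linear": [-0.3,0.6,0.5],"rot": [0,0,0],"grip": -1},{"linear": [-0.3,0.6,0.5],"rot": [0,0,0],"grip": -1}])

```text
time: 23.15
ee_pos: [0.5082, 0.1962, 0.1885]
eef_rot: [0.359, 0.934, -0.0, 0.0]
ft_force: [0.9, -1.3, -0.4]
width: 0.0872
```

```bash
python3 gap2.py;python3 gap2.py|head -1; python3 - <<'E'
from h import *
t=r.camera("top");a=t["frame"][140:230,240:360,::-1];c=r.camera("side")["frame"][150:240,240:360,::-1]
z=lambda i:cv2.resize(i,None,fx=3.3,fy=3.3,interpolation=cv2.INTER_CUBIC)
cv2.imwrite("pics/v11.png",np.hstack([z(a),z(c)]))
E
```

```text
gap mm median 0.5917722695828742 quartiles [0.44 0.76]
[130. 140. 145. 146. 146. 145. 135. 108. 101. 103. 104. 104. 103. 103.] [153. 154. 153. 147. 140. 144. 142. 125. 108. 102. 102. 102. 103. 103.]
[0.5088 0.1949 0.1882] [ 0.1 -0.5  0.3] 23.2
gap mm median 0.7134260697913841 quartiles [0.45 0.83]
```

View pics/v11.png

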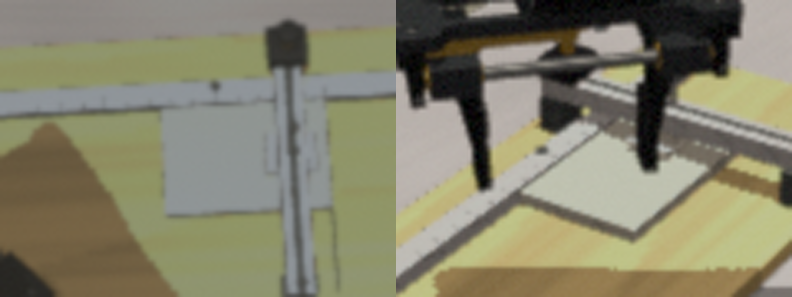

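View 11: the plate lies flush along the fence from (162,108) to (327,100). The line emerges at its leading corner, around (333,208). The gripper is well clear, so I'm handing in.

```bash
python3 -c "
from bench import r
print(r.close_job())"
```

```text
the job is handed in; nothing more can be done
None
```

I pressed the plate square to the fence and slid it under the hold-down to the scribed line. Then I let go and handed the job in at about 23 s. The hand-in gives no verdict, so these are my own last checks:

- **Squaring:** I pushed with both fingers on the plate's near side and held at 6–7 N of wrist force for over 0.3 s. The share reaching the fence wasn't measured separately. The leading edge was about 95 mm short of the line.
- **Sliding:** I cradled the near trailing corner between the open fingers. Side force read 3–6.5 N, and the highest combined reading at the end of a move was about 12.4 N, under the 15 N limit. Forces within a move were not recorded.
- **Leading edge:** after letting go, the top camera put it 0.6–0.7 mm short of the line, and finger travel suggested about 0.2 mm. The two differ slightly, but both are within 2 mm.
- **Earlier estimate that disagreed:** a rough distance read from a picture midway was about 2 mm off from the later measurements, so I dropped it.
- **Seating:** the last picture showed the plate flat and flush to the fence by eye; I didn't measure the corner gaps. The arm was well clear of it.
- **Bystanders:** I didn't re-measure the jar, paddle and pliers at the end. The fingers were only lowered next to the plate.

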